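Close the plate clamp and hold the ratchet lever at the fourth click

TASK

A well plate is loaded in the clamping fixture: pick up the loose metal lid by its handle, lower it (do not drop it) until it sits fully home in the fixture, and let go of it. Then take the lever by its upright grip and pull it round from its stop by exactly four clicks, never as far as a fifth. It springs back if released, so finish while still holding it steady at the fourth click, with the other things on the bench left where they were.

Things in the scene. Friction and masses are not known exactly. Their poses are not given: they have to be found in the camera images.
- fixture: Clamping fixture, fixed to the bench; origin on the bench surface, x, y its level axes, z up, front (-x) to the robot. Grey base plate 190 (x) by 215 (y: -97.5 to +117.5 mm) by 20 mm high. An aluminium frame on it (the nest) is centred at x 0, y +50 mm: inside 134 (x) by 92 (y), walls 8, top edge 45 mm above the bench. A dark pillar at x +30, y -45 mm carries the lever.
- plate: The loaded white well plate, 127.5 by 85.5 by 14.5 mm, lying loose in the nest, its top 34.5 mm above the bench; origin at the centre of its underside. It stays there; the seated lid does not touch it.
- seat (a point): Fixed point of the fixture: where the centre of the lid's handle bar (lid_grip) lies when the lid is fully home: above the middle of the nest, 83 mm above the bench. Its x axis runs along the long side of the nest; the lid may go on either way round (0 or 180 degrees).
- lid_grip (a point): Centre of the lid's handle: a level black bar 92 mm long (along the lid's x axis), 12 mm wide (y), 14 mm high, on two 12 mm posts 40 mm either side of the centre. The bar's centre is 47 mm above the lid's underside and 32 mm above the top of its flange. z up.
- lid: The loose aluminium lid, 0.24 to 0.4 kg, lying right way up on the bench; origin at the centre of its underside. A flange of 150 (x) by 108 (y) by 6 mm; under it a plug of 129 by 87 by 9 mm, its lowest 4 mm stepped in to 125 by 83. The plug enters the nest with 2.5 mm play each side; the flange then rests on the frame.
- lever_grip (a point): Middle (100 mm above the bench) of the lever's upright grip: a black round post 20 mm in diameter, its foot 68 and its top 123 mm above the bench, on the end of a steel bar, 120 mm level distance from the pivot. The bar is 16 mm wide, 12 mm thick. The grip is fixed to the bar; the axes turn with the lever.
- pivot (a point): Fixed point on the lever's upright turning axis, 95 mm above the bench; axes as the fixture's. At its stop the grip is at x +51, y -109 mm from here; it is pulled clockwise seen from above, in an arc towards the fixture's -x. A 75 mm latch finger on the hub's other side then swings over the lid's flange, 5 mm above it; at the stop it is clear of the lid.
- lever (a joint): Lever angle, rad: 0 at its stop (start), grows as it is pulled, at most 1.3. A click each 0.2: resistance crests at about 0.05, 0.25, 0.45, 0.65, 0.85, then falls by 5 N as the click drops (halfway at 0.1, 0.3, 0.5, 0.7, 0.9); notches at 0.2, 0.4, 0.6, 0.8. Fourth click: notch 0.8. A spring (3 N at the grip at 0, 5 N at 0.8) runs it back when let go.
- bottle: Bystander: small white reagent bottle, 38 mm in diameter, 75 mm high, standing just behind the fixture; origin at the centre of its underside.
- tube_rack: Bystander: blue rack of small tubes, 60 by 140 by 44 mm high; origin at the centre of its underside.
- tip_box: Bystander: clear and red box of pipette tips, 120 by 85 by 62 mm high; origin at the centre of its underside.
- pen: Bystander: green pen, 120 mm long, 10 mm thick, lying in front of the fixture; origin under its middle.
- beaker: Bystander: glass beaker, 68 mm in diameter, 80 mm high; origin at the centre of its underside.
- pipette: Bystander: white pipette lying on the bench, 240 mm long (along its x axis), 28 mm high; origin under its middle.
Mind the look-alikes: they are no part of the job. What is shaped like the lid but green is not meant.

How it is judged:
On the way:
1. The lid sits fully home in the fixture and is let go, with the lever still at its stop (horizontal distance between lid_grip and seat below 0.005 m and z of lid_grip in the frame of seat below 0.002 m and angle between the x axis of lid_grip and the x axis of seat, either way round below 0.08 rad and angle between lid_grip's own z axis and vertical below 0.03 rad and contact force between the fingers and lid below 0.2 N and value of joint lever below 0.1 rad), for 0.2 s.
At the end, for the whole second after the job is handed in: The lid is fully home (centre within 5 mm, no more than 2 mm high, square within 0.08 rad, level) and untouched by the fingers; the lever stands in the fourth click (0.70 to 0.88 rad), still, held there by the fingers with more than 2 N, the lever not leaning on the lid (horizontal distance between lid_grip and seat below 0.005 m and z of lid_grip in the frame of seat below 0.002 m and angle between the x axis of lid_grip and the x axis of seat, either way round below 0.08 rad and angle between lid_grip's own z axis and vertical below 0.03 rad and contact force between each of the fingers, lever and lid below 0.2 N and value of joint lever between 0.7 and 0.88 rad and velocity of joint lever between -0.1 and 0.1 rad/s and contact force between the fingers and lever above 2 N); the arm keeps its last pose, push and grip.
It fails at once if The lever is pulled to the fifth click (past 0.92 rad) (value of joint lever above 0.92 rad).
It fails at once if The lid is dropped (falls out of the fingers faster than 0.5 m/s) (contact force between the fingers and lid below 0.2 N and linear speed of lid above 0.5 m/s).
It fails at once if Another thing on the bench is disturbed (bottle, tube rack, tip box, pen, beaker or pipette moved more than 30 mm) (distance of any of bottle, tube_rack, tip_box, pen, beaker, pipette from where it was at the start of the episode above 0.03 m).
It also fails if it takes over 66 s, if anything falls off the work surface, if the arm or the gripper's body presses on something with over 40 N, if the wrist force passes 120 N, or if a joint passes its speed limit or range.

ROBOT

A 6-joint arm with a two-finger parallel gripper is mounted at the origin on the work surface. World frame = base frame: x ahead of the robot, y to its left, z up, the work surface at z = 0. Lengths are in m, angles in rad, forces in N, time in s.
With the tool pointing down it reaches from about 0.35 to 0.85 m from the base axis. Payload 8.1 kg.
Tool frame: the origin (TCP) lies between the finger pads; the fingertips stand 11 mm ahead of it and the grasp point (between the pads) lies 8 mm behind it (robot.tips_ahead is the distance from the TCP to the fingertips, in m); z points along the fingers, y is the line along which they close (so a half turn about z gives the same grasp; the last joint's range is limited). The gripper opens to 93 mm and grips with 3 to 60 N. Pads are 15 mm wide; open, the fingers measure 128 mm over their backs; the gripper's body (75 mm by 188 mm) begins 65 mm behind the grasp point.
Start: joints at [1.211, 0.13, 1.488, -0, 1.523, -0.085], TCP at [0.163, 0.577, 0.23] pointing down, gripper open.
Joint ranges: [-2.96, 2.96], [-0.89, 2.26], [0.02, 2.5], [-1.34, 4.48], [0, 2.73], [-2.66, 2.66]. Speed limits (rad/s): [2.39, 2.39, 2.79, 3.14, 3.14, 3.14].

INTERFACE

Orientations are given as a rotation vector (axis times angle).
In Python, from plant import robot gives the robot as it stands. The module is installed in compiled form; this text tells all that it offers.
- The arm moves only by the tool move_arm, never from a script. Its argument "deltas" is one flat list of numbers, 7 for each row, row after row: the shift along the tool's x, y, z in m, then the turn, a rotation vector about the tool's x, y, z in rad, then the opening, from 0 (shut) to 1 (fully open). A call has 1 to 12 rows; each row is the pose to reach, as a shift and turn from the pose commanded when the call began, along the tool's axes at that moment; what a row does not reach only later rows make up. A row lasts 1/8 s, in which the tool goes at most 62.5 mm and 10.7 degrees, less where a joint would pass 70% of its speed; a pose out of reach is approached as far as the arm can. A call with a gripper value outside its range is refused whole. The fingers move at their own pace and stop on an object; "squeeze" is the grip in N (left out, the last holds). Time passes only in rows, so rows that repeat a pose let the fingers close. It gives the time, the measured TCP pose, the force, the opening and the grip force at its end, in the units of the state.
- robot.read_state(): the state, without advancing time (a new reading comes with each control period).
- robot.read_camera(name): name is "scene" or "top" or "wrist"; returns (picture, depth): 480x640x3 uint8, red, green, blue; 480x640 float32, m along the optical axis (not along the pixel's ray), 0 where there is no reading.
- robot.camera_model(name): a dict with "K" (3x3 intrinsics, pixels), "R" (3x3) and "t" (3): a world point X has camera coordinates R X + t; the wrist camera has in their place "tool_from_camera" (4x4, takes a point from camera to tool coordinates, whose origin is the TCP and whose axes are the flange's). Camera axes: x right, y down, z forward; pixel columns grow to the right and rows downward; lengths in m; the calibration is good to about 2 mm. A picture is of the moment at which its call begins: read the wrist's pose just before it. camera_model takes no time and is no camera call.
- robot.close_job(): hands the job in; it is judged then, once.
Trained networks look in the newest picture that a camera, given by its name, has taken for a name from the list of things; names that differ only in an ending like _2 or _b are one class to them, and where a whole thing is asked for, a point or a joint stands for the part that bears it (a point fixed in the world has none). Each returns a list of dicts, best first, with "confidence" (0 to 1); they miss things now and then, are a little off and sometimes report something else, mostly with a low value. They report only what shows in the picture. A call takes as long as a camera call. They do not tell look-alikes from the thing itself.
- robot.recognise(camera, label): "uv" ([column, row] in pixels, amid what is visible of it).
The state is a dict: "t": time; "q": joint angles; "dq": joint speeds; "joint_torque": joint torques, N m; "tool_pos": TCP position; "orientation": TCP orientation; "force": force on the tool from outside, world axes, zero at the start; "wrist_torque": the same for the moment, N m; "opening": finger opening in m; "gripper_force": force on a finger pad.
Only numpy, scipy, OpenCV 4.12 (cv2) and the standard library are available. Lean on these libraries where they do the work, as an engineer would, in place of code of your own. Each camera call takes 0.05 s, during which the arm holds its last target. There are 200 camera calls.

## Working session

There is one attempt and no reset: what is moved stays moved. The work goes in short steps, Python scripts to look and compute and a tool call to move; the robot and the scene stay as the last step left them, time stands still between calls to the robot, and variables do not carry over. Pictures are saved under pics/ and viewed, at most 10 in all, crops included, and the job is handed in when it is done.

Besides the shell and the picture viewer there is one more tool, called after "Call:" in YAML: its name, and indented under it one key for each argument. move_arm: Moves the arm, as the interface text tells. Its arguments: {"type":"object","properties":{"deltas":{"type":"array","items":{"type":"number"}},"squeeze":{"type":"number"}},"required":["deltas"]}

```bash
mkdir -p pics; cat > h.py <<'E'
import numpy as np, cv2
from scipy.spatial.transform import Rotation as R
from plant import robot
def cam(name):
    s=robot.read_state(); im,d=robot.read_camera(name); m=robot.camera_model(name)
    if name=='wrist':
        T=np.eye(4);T[:3,:3]=R.from_rotvec(s['orientation']).as_matrix();T[:3,3]=s['tool_pos'];T=T@np.array(m['tool_from_camera'])
    else:
        T=np.eye(4);T[:3,:3]=np.array(m['R']).T;T[:3,3]=-np.array(m['R']).T@np.array(m['t'])
    return im,d,np.array(m['K']),T
def pts(d,K,T):
    v,u=np.mgrid[:480,:640]
    c=np.stack([(u-K[0,2])/K[0,0]*d,(v-K[1,2])/K[1,1]*d,d],-1)
    P=c@T[:3,:3].T+T[:3,3]; P[d==0]=np.nan; return P
def save(n,im): cv2.imwrite('pics/'+n,im[:,:,::-1])
E
python3 - <<'E'
from h import *
for c in ['top','scene']:
    im,d,K,T=cam(c); save(c+'.png',im); P=pts(d,K,T); np.savez(c+'.npz',P=P,im=im)
    print(c,T[:3,3].round(2))
    for l in ['lid','lid_grip','lever_grip','fixture','lever','bottle','tube_rack','tip_box','pen','beaker','pipette']:
        for r in robot.recognise(c,l)[:3]:
            u,v=np.array(r['uv']).round().astype(int); print(l,round(r['confidence'],2),u,v,P[v,u].round(3))
s=robot.read_state();print(s['tool_pos'],R.from_rotvec(s['orientation']).as_matrix().round(3),robot.tips_ahead,s['t'])
E
```

```text
top [0.26 0.06 1.43]
lid 0.7 123 313 [0.312 0.571 0.013]
lid 0.63 211 321 [0.291 0.325 0.054]
lid 0.59 229 241 [0.51  0.292 0.016]
lid_grip 0.97 224 237 [0.521 0.307 0.015]
lid_grip 0.85 208 322 [0.289 0.333 0.053]
lid_grip 0.76 120 311 [0.318 0.581 0.01 ]
lever_grip 0.79 363 219 [ 0.562 -0.072  0.069]
fixture 0.89 350 238 [ 0.519 -0.041  0.02 ]
lever 0.82 363 214 [ 0.576 -0.073  0.069]
lever 0.63 479 275 [ 0.418 -0.388  0.028]
bottle 0.48 304 197 [0.625 0.086 0.058]
tube_rack 0.71 246 178 [0.687 0.249 0.027]
tip_box 0.69 475 165 [ 0.716 -0.381  0.064]
pen 0.5 355 284 [ 0.395 -0.055 -0.002]
beaker 0.59 525 223 [ 0.569 -0.534 -0.001]
beaker 0.55 306 195 [0.63  0.081 0.061]
beaker 0.2 364 216 [ 0.57  -0.075  0.069]
pipette 0.7 478 272 [ 0.426 -0.386  0.026]
scene [1.53 0.44 1.13]
lid 0.93 403 282 [0.531 0.306 0.017]
lid 0.81 437 235 [0.306 0.351 0.014]
lid 0.76 516 260 [0.358 0.583 0.049]
lid_grip 0.95 407 280 [0.513 0.314 0.01 ]
lid_grip 0.86 434 234 [0.308 0.342 0.017]
lid_grip 0.77 515 259 [0.359 0.579 0.053]
lever_grip 0.74 264 242 [ 0.579 -0.094  0.064]
fixture 0.67 285 248 [ 0.554 -0.041  0.037]
lever 0.93 262 240 [ 0.516 -0.136 -0.001]
lever 0.54 298 222 [ 0.406 -0.065  0.005]
bottle 0.57 312 282 [0.653 0.084 0.048]
tube_rack 0.83 364 321 [0.721 0.253 0.045]
tip_box 0.55 152 255 [ 0.739 -0.362  0.057]
pen 0.67 312 281 [0.653 0.083 0.052]
beaker 0.83 142 206 [ 0.586 -0.499  0.069]
beaker 0.18 313 247 [0.518 0.031 0.036]
pipette 0.94 204 201 [ 0.45  -0.373  0.024]
[0.16280589 0.57752882 0.22966231] [[-0.962  0.271  0.   ]
 [ 0.271  0.962  0.   ]
 [-0.     0.    -1.   ]] 0.011 1.2
```

View pics/top.png

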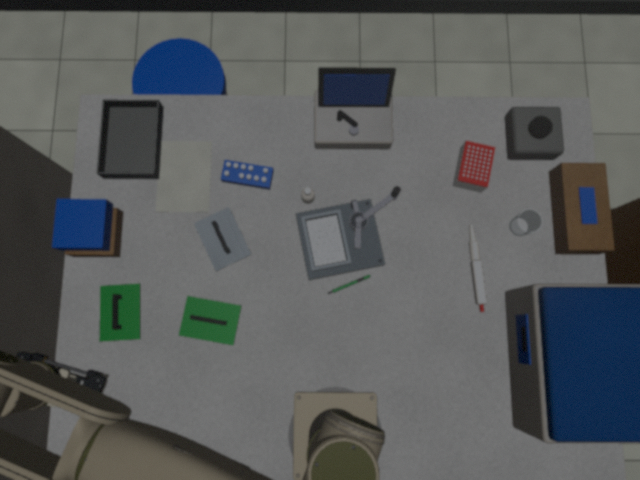

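View pics/scene.png

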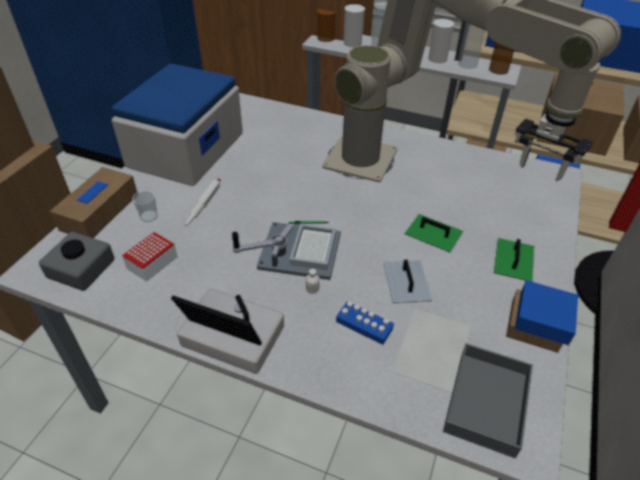

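The wanted lid could be one of three shapes in the top view: aluminium at (222,238), green at (120,312) and green at (210,320). By the description it is the aluminium one.

```bash
python3 - <<'E'
from h import *
z=np.load('top.npz');P=z['P'];im=z['im'];g=im.max(-1).astype(int)
save('lidcrop.png',cv2.resize(im[195:285,180:410],None,fx=3.4,fy=3.4,interpolation=cv2.INTER_CUBIC))
m=robot.camera_model('top');K=np.array(m['K']);Rm=np.array(m['R']);t=np.array(m['t']);C=-Rm.T@t
def onz(u,v,h):
    r=Rm.T@np.linalg.inv(K)@np.array([u,v,1.]); return C+r*(h-C[2])/r[2]
M=np.zeros(g.shape,bool);M[205:268,195:250]=1
mm=M&(g<60); v,u=np.nonzero(mm);print(len(u))
X=np.array([onz(a,b,.054) for a,b in zip(u,v)]);c=X.mean(0);w=np.linalg.svd((X-c)[:,:2],full_matrices=False)[2][0]
print('handle',c,np.degrees(np.arctan2(w[1],w[0])),np.ptp((X-c)[:,:2]@w))
# plate: white-ish
fx=im[210:270,298:352]; 
M[:]=0;M[205:275,298:355]=1
mm=(M&(g>np.percentile(g[M],70))).astype(np.uint8)
n,l,st,ce=cv2.connectedComponentsWithStats(mm);k=1+st[1:,4].argmax()
cs,_=cv2.findContours((l==k).astype(np.uint8),0,2);cs=max(cs,key=cv2.contourArea)
W=np.array([onz(a,b,.045) for a,b in cs[:,0]])[:,:2].astype(np.float32);print('plate',cv2.minAreaRect(W))
E
```

```text
115
handle [0.51424536 0.30964645 0.054     ] -153.28830201263767 0.09247144359294346
plate ((0.5084273219108582, 0.027310853824019432), (0.11905602365732193, 0.07730667293071747), 10.988126754760742)
```

View pics/lidcrop.png

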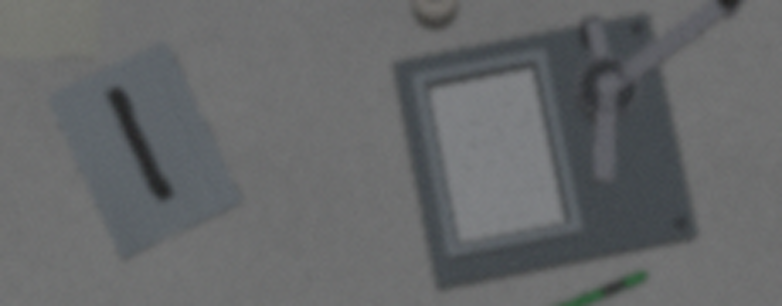

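The crop shows the silver lid, with its black bar running from (118,95) to (162,193) in crop pixels. That is the wanted one, so I'm moving above it.

Call:
move_arm:
  deltas: [-0.05,-0.02,0,0,0,-0.1,1,-0.1,-0.04,0,0,0,-0.2,1,-0.15,-0.06,0,0,0,-0.3,1,-0.2,-0.08,0.01,0,0,-0.4,1,-0.25,-0.1,0.02,0,0,-0.5,1,-0.3,-0.12,0.02,0,0,-0.6,1,-0.36,-0.14,0.03,0,0,-0.7,1,-0.41,-0.162,0.03,0,0,-0.74,1,-0.41,-0.162,0.03,0,0,-0.74,1,-0.41,-0.162,0.03,0,0,-0.74,1]

```text
t: 2.45
tool_pos: [0.5132, 0.3105, 0.1995]
orientation: [0.722, -3.057, -0.001]
force: [0.3, 0.0, 0.6]
opening: 0.0931
gripper_force: 0.0
```

```bash
cat >> h.py <<'E'
def handle(im,d,K,T,zc,roi=None):
    """dark bar top face at z zc: project dark pixels to plane"""
    g=im.max(-1); P=pts(d,K,T)
    m=(g<60)&(abs(P[...,2]-zc)<.012)
    n,l,st,ce=cv2.connectedComponentsWithStats(m.astype(np.uint8)); k=1+st[1:,4].argmax()
    v,u=np.nonzero(l==k); r=(np.linalg.inv(K)@np.stack([u,v,np.ones_like(u)]).astype(float)).T@T[:3,:3].T
    X=T[:3,3]+r*((zc-T[2,3])/r[:,2])[:,None]
    return (l==k),cv2.minAreaRect(X[:,:2].astype(np.float32)),np.nanmedian(P[l==k],axis=0)
def tool(wd):
    s=robot.read_state();M=R.from_rotvec(s['orientation']).as_matrix();return M.T@np.array(wd)
def st():
    s=robot.read_state();M=R.from_rotvec(s['orientation']).as_matrix()
    print('t',s['t'],'pos',s['tool_pos'].round(4),'yawy',np.degrees(np.arctan2(M[1,1],M[0,1])).round(2),'z',M[:,2].round(3),'F',np.round(s['force'],2),'op',s['opening'],s['gripper_force'],'q',np.round(s['q'],2)); return s
E
python3 - <<'E'
from h import *
st(); im,d,K,T=cam('wrist'); save('w1.png',im); print(T.round(3))
m,r,p=handle(im,d,K,T,.054); print(r,p,m.sum())
print(robot.recognise('wrist','lid_grip'))
E
```

```text
t 2.45 pos [0.5132 0.3105 0.1995] yawy 116.59 z [-0.001  0.    -1.   ] F [0.33 0.03 0.57] op 0.09312683303887717 0.0 q [ 0.46  0.15  1.53  0.    1.47 -1.58]
[[-0.448  0.864  0.23   0.449]
 [ 0.894  0.433  0.116  0.279]
 [ 0.001  0.258 -0.966  0.354]
 [ 0.     0.     0.     1.   ]]
((0.5153691172599792, 0.31155604124069214), (0.09017656743526459, 0.010172341950237751), 26.343706130981445) [0.51305148 0.31019092 0.05335282] 1358
[{'uv': [319.5, 217.1], 'confidence': 0.89}, {'uv': [627.1, 190.9], 'confidence': 0.86}, {'uv': [487.1, 27.8], 'confidence': 0.74}]
```

View pics/w1.png

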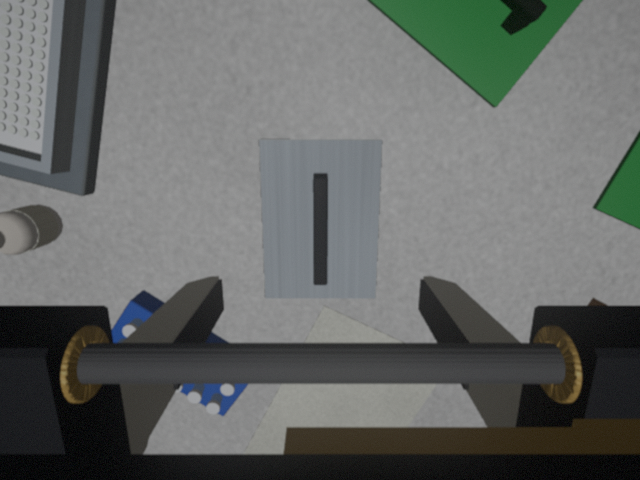

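The silver lid lies square under the gripper, its bar at about (320,228). Now descending to grip it.

Call:
move_arm:
  deltas: [-0.002,0,0.05,0,0,0,1,-0.002,0,0.1,0,0,0,1,-0.002,0,0.14,0,0,0,1,-0.002,0,0.16,0,0,0,1,-0.002,0,0.16,0,0,0,0.6,-0.002,0,0.16,0,0,0,0,-0.002,0,0.16,0,0,0,0,-0.002,0,0.16,0,0,0,0,-0.002,0,0.16,0,0,0,0,-0.002,0,0.16,0,0,0,0]
  squeeze: 40

```text
t: 3.8
tool_pos: [0.5153, 0.3112, 0.0398]
orientation: [-0.724, 3.057, 0.0]
force: [-0.2, -0.0, -0.2]
opening: 0.0376
gripper_force: 0.0
```

```bash
python3 - <<'E'
from h import *
st()
E
```

```text
t 3.8 pos [0.5153 0.3112 0.0398] yawy 116.64 z [ 0.  0. -1.] F [-0.23 -0.02 -0.22] op 0.03758230571236364 0.0 q [ 0.46  0.3   1.65  0.    1.19 -1.58]
```

Call:
move_arm:
  deltas: [0,0,0,0,0,0,0,0,0,0,0,0,0,0,0,0,0,0,0,0,0,0,0,0,0,0,0,0,0,0,0,0,0,0,0,0,0,-0.02,0,0,0,0,0,0,-0.06,0,0,0,0,0,0,-0.11,0,0,0,0,0,0,-0.16,0,0,0,0,0,0,-0.16,0,0,0,0]

```text
t: 5.05
tool_pos: [0.5182, 0.3128, 0.2072]
orientation: [-0.722, 3.046, 0.004]
force: [0.8, 0.5, -2.0]
opening: 0.0115
gripper_force: 40.0
```

```bash
python3 - <<'E'
from h import *
st()
im,d,K,T=cam('wrist'); save('w2.png',im); m,r,p=handle(im,d,K,T,.2); print(r,p,m.sum())
E
```

```text
t 5.05 pos [0.5182 0.3128 0.2072] yawy 116.66 z [ 0.01   0.005 -1.   ] F [ 0.81  0.54 -2.03] op 0.011500936582836208 39.998066425323486 q [ 0.46  0.14  1.51  0.    1.47 -1.58]
((0.47895297408103943, 0.2933137118816376), (0.004373815376311541, 0.010831271298229694), 26.679950714111328) [0.47860348 0.29336579 0.20145957] 233
```

Call:
move_arm:
  deltas: [0,-0.02,-0.02,0,0,0.02,0,-0.005,-0.06,-0.05,0,0,0.05,0,-0.01,-0.1,-0.08,0,0,0.1,0,-0.015,-0.15,-0.11,0,0,0.15,0,-0.02,-0.2,-0.14,0,0,0.2,0,-0.025,-0.24,-0.17,0,0,0.24,0,-0.025,-0.28,-0.19,0,0,0.27,0,-0.025,-0.296,-0.2,0,0,0.27,0,-0.025,-0.296,-0.2,0,0,0.27,0,-0.025,-0.296,-0.2,0,0,0.27,0]

```text
t: 6.35
tool_pos: [0.6698, 0.058, 0.3984]
orientation: [0.306, -3.124, -0.001]
force: [0.7, 0.3, -3.7]
opening: 0.0114
gripper_force: 40.0
```

```bash
python3 - <<'E'
from h import *
st()
im,d,K,T=cam('wrist'); save('w3.png',im); np.savez('w3.npz',im=im,d=d,K=K,T=T);print(K.round(1).tolist())
E
```

```text
t 6.35 pos [0.6698 0.058  0.3984] yawy 101.17 z [-0.002  0.    -1.   ] F [ 0.68  0.25 -3.66] op 0.011390644049611763 39.99810039997101 q [ 0.01  0.34  0.94  0.    1.86 -1.76]
[[377.1, 0.0, 320.7], [0.0, 377.1, 238.9], [0.0, 0.0, 1.0]]
```

View pics/w3.png

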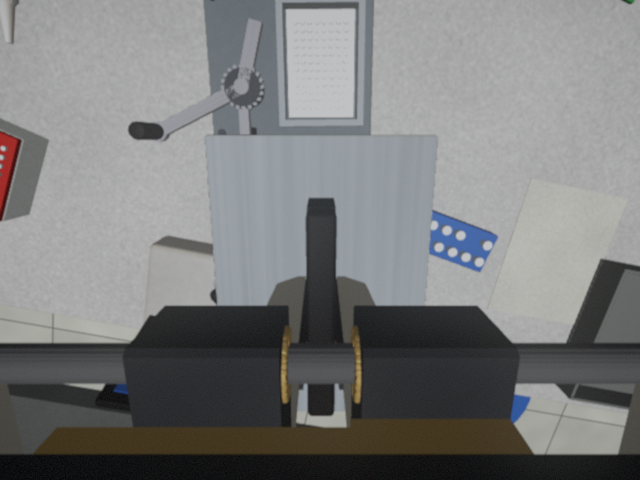

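```bash
python3 - <<'E'
from h import *
z=np.load('w3.npz');im,d,K,T=z['im'],z['d'],z['K'],z['T'];P=pts(d,K,T)
def proj(u,v,h):
    r=np.stack([(u-K[0,2])/K[0,0],(v-K[1,2])/K[1,1],np.ones(len(u))],-1)@T[:3,:3].T
    return (T[:3,3]+r*((h-T[2,3])/r[:,2])[:,None])[:,:2]
g=im.mean(-1)
print('row40',[(u,int(g[40,u]),round(float(P[40,u,2]),3)) for u in range(270,380,3)])
print('col330',[(v,int(g[v,330]),round(float(P[v,330,2]),3)) for v in list(range(0,14))+list(range(110,138,2))])
m=np.zeros(g.shape,bool);m[0:132,262:385]=1
f=m&(P[...,2]>.037)&(P[...,2]<.06)
n,l,stt,_=cv2.connectedComponentsWithStats(f.astype(np.uint8));k=1+stt[1:,4].argmax();print(stt[k])
v,u=np.nonzero(l==k);print('frame',cv2.minAreaRect(proj(u,v,.045).astype(np.float32)))
E
```

```text
row40 [(270, 112, 0.019), (273, 113, 0.022), (276, 132, 0.044), (279, 154, 0.044), (282, 149, 0.045), (285, 108, 0.02), (288, 188, 0.031), (291, 189, 0.031), (294, 180, 0.032), (297, 181, 0.033), (300, 184, 0.033), (303, 176, 0.031), (306, 188, 0.031), (309, 181, 0.032), (312, 188, 0.033), (315, 183, 0.032), (318, 186, 0.031), (321, 187, 0.032), (324, 180, 0.032), (327, 190, 0.032), (330, 183, 0.031), (333, 187, 0.031), (336, 184, 0.031), (339, 183, 0.032), (342, 191, 0.032), (345, 180, 0.031), (348, 189, 0.032), (351, 189, 0.031), (354, 161, 0.031), (357, 106, 0.035), (360, 157, 0.044), (363, 156, 0.043), (366, 120, 0.019), (369, 119, 0.018), (372, 124, 0.018), (375, 169, -0.0), (378, 170, -0.001)]
col330 [(0, 152, 0.043), (1, 140, 0.044), (2, 114, 0.041), (3, 89, 0.038), (4, 83, 0.033), (5, 83, 0.03), (6, 82, 0.028), (7, 90, 0.024), (8, 125, 0.032), (9, 167, 0.032), (10, 185, 0.032), (11, 188, 0.033), (12, 187, 0.031), (13, 187, 0.034), (110, 192, 0.032), (112, 193, 0.033), (114, 193, 0.032), (116, 187, 0.031), (118, 129, 0.021), (120, 157, 0.045), (122, 159, 0.045), (124, 157, 0.044), (126, 120, 0.02), (128, 118, 0.019), (130, 119, 0.02), (132, 118, 0.018), (134, 119, 0.02), (136, 150, 0.373)]
[ 275    0   90  126 2533]
frame ((0.5128095746040344, 0.02686198428273201), (0.14368842542171478, 0.10784488171339035), 11.617301940917969)
```

```bash
python3 - <<'E'
from h import *
z=np.load('w3.npz');im,d,K,T=z['im'],z['d'],z['K'],z['T'];P=pts(d,K,T)
def proj(u,v,h):
    u=np.asarray(u,float);v=np.asarray(v,float)
    r=np.stack([(u-K[0,2])/K[0,0],(v-K[1,2])/K[1,1],np.ones(len(u))],-1)@T[:3,:3].T
    return (T[:3,3]+r*((h-T[2,3])/r[:,2])[:,None])[:,:2]
m=np.zeros(d.shape,bool);m[0:132,262:385]=1
f=m&(P[...,2]>.037)&(P[...,2]<.06)
n,l,stt,_=cv2.connectedComponentsWithStats(f.astype(np.uint8));F=l==1+stt[1:,4].argmax()
L=[];Rr=[];B=[]
for v in range(4,115):
    u=np.nonzero(F[v])[0]; L.append((u[0]-.5,v));Rr.append((u[-1]+.5,v))
for u in range(285,358):
    B.append((u,np.nonzero(F[:,u])[0][-1]+.5))
def line(q):
    X=proj(*np.array(q).T,.045).astype(np.float32); a=cv2.fitLine(X,cv2.DIST_HUBER,0,.01,.01).ravel(); return a[:2]*np.sign(a[0]),a[2:]
for n_,q in zip('LRB',(L,Rr,B)):
    dd,p=line(q);print(n_,np.degrees(np.arctan2(dd[1],dd[0])).round(2),p)
dl,pl=line(L);dr,pr=line(Rr);_,pb=line(B)
ax=dl+dr;ax/=np.linalg.norm(ax);n_=np.array([-ax[1],ax[0]])
c=ax*(pb@ax-.075)+n_*(pl@n_+pr@n_)/2;yaw=np.arctan2(ax[1],ax[0])
print('nest',c,np.degrees(yaw),'w',(pl-pr)@n_)
o=c-.05*n_; piv=o+.03*ax-.045*n_; g=piv+.051*ax-.109*n_
print('fix',o,'pivot',piv,'grip0',g)
gm=np.zeros(d.shape,bool);gm[110:150,115:175]=1
gm&=(P[...,2]>.112)&(P[...,2]<.13);print(gm.sum(),np.nanmedian(P[gm],axis=0))
E
```

```text
L 11.74 [ 0.5112798  -0.02853669]
R 11.61 [0.4964134  0.07852015]
B -78.81 [0.5831007  0.04293962]
nest [0.5099638  0.02625608] 11.677924 w -0.10784996
fix [ 0.5200843  -0.02270896] pivot [ 0.55857176 -0.06070521] grip0 [ 0.63057876 -0.1571261 ]
313 [ 0.62940864 -0.15455099  0.12180723]
```

Call:
move_arm:
  deltas: [0.02,0,0.02,0,0,0,0,0.06,0,0.05,0,0,-0.004,0,0.1,0,0.09,0,0,-0.009,0,0.14,0,0.13,0,0,-0.009,0,0.163,0,0.17,0,0,-0.009,0,0.163,0,0.21,0,0,-0.009,0,0.163,0,0.25,0,0,-0.009,0,0.163,0,0.27,0,0,-0.009,0,0.163,0,0.28,0,0,-0.009,0,0.163,0,0.28,0,0,-0.009,0,0.163,0,0.28,0,0,-0.009,0]

```text
t: 7.78
tool_pos: [0.5112, 0.0265, 0.1209]
orientation: [-0.321, 3.123, -0.0]
force: [0.3, -0.2, -2.2]
opening: 0.012
gripper_force: 40.0
```

```bash
python3 - <<'E'
from h import *
s=st(); c=np.array([.510,.0263,.0758]);print(tool(c-s['tool_pos']).round(4))
im,d,K,T=cam('wrist');save('w4.png',im);P=pts(d,K,T)
# lid flange from depth (top at TCP+.0072-.032)
h=s['tool_pos'][2]+.0072-.032
m=abs(P[...,2]-h)<.006
n,l,stt,_=cv2.connectedComponentsWithStats(m.astype(np.uint8));F=l==1+stt[1:,4].argmax()
X=P[F][:,:2];print(cv2.minAreaRect(X.astype(np.float32)),np.median(P[F][:,2]),h)
A=np.c_[P[F][:,:2]-X.mean(0),np.ones(F.sum())];print('tilt',np.linalg.lstsq(A,P[F][:,2],rcond=None)[0])
E
```

```text
t 7.775 pos [0.5112 0.0265 0.1209] yawy 101.72 z [ 0.002 -0.    -1.   ] F [ 0.3  -0.22 -2.17] op 0.011981645371654878 39.998098611831665 q [-0.05 -0.03  1.86  0.    1.31 -1.82]
[0.0013 0.0001 0.0451]
((0.4813113808631897, 0.020497985184192657), (0.0853780210018158, 0.1084577664732933), 11.667644500732422) 0.09578710605117333 0.09608665566105451
tilt [ 0.00176168 -0.00018093  0.09579074]
```

View pics/w4.png

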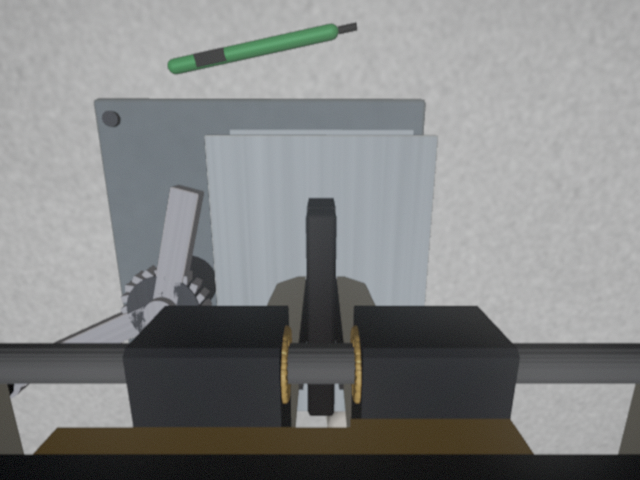

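```bash
python3 - <<'E'
from h import *
im,d,K,T=cam('wrist');P=pts(d,K,T);g=im.mean(-1)
print([(v,int(g[v,340]),round(float(P[v,340,2]),3)) for v in range(124,140)])
ax=np.array([.979,.2025])
def ed(lo,hi):
    out=[]
    for u in range(250,400,3):
        z=P[110:150,u,2]; i=np.nonzero((z>lo)&(z<hi))[0]
        if len(i):
            v=110+i[0]-.5; h=.045 if hi<.06 else .0958
            r=T[:3,:3]@np.array([(u-K[0,2])/K[0,0],(v-K[1,2])/K[1,1],1]); X=T[:3,3]+r*(h-T[2,3])/r[2]; out.append(X[:2]@ax)
    return np.median(out),len(out)
a=ed(.037,.052);b=ed(.085,.105);print('frame front',a,'lid front',b,'centres',a[0]+.075,b[0]+.075)
E
```

```text
[(124, 126, 0.019), (125, 125, 0.018), (126, 123, 0.019), (127, 125, 0.02), (128, 127, 0.02), (129, 139, 0.045), (130, 158, 0.043), (131, 167, 0.044), (132, 167, 0.044), (133, 165, 0.043), (134, 158, 0.046), (135, 156, 0.096), (136, 160, 0.096), (137, 164, 0.096), (138, 165, 0.096), (139, 165, 0.096)]
frame front (np.float64(0.429233732450538), 50) lid front (np.float64(0.4329779244081402), 50) centres 0.5042337324505379 0.5079779244081402
```

Call:
move_arm:
  deltas: [0.0035,0,0.01,0,0,0,0,0.0035,0,0.02,0,0,0,0,0.0035,0,0.028,0,0,0,0,0.0035,0,0.034,0,0,0,0,0.0035,0,0.036,0,0,0,0,0.0035,0,0.038,0,0,0,0,0.0035,0,0.039,0,0,0,0,0.0035,0,0.039,0,0,0,0]

```text
t: 8.88
tool_pos: [0.5071, 0.0256, 0.0808]
orientation: [-0.32, 3.125, -0.0]
force: [-0.1, 1.0, -2.8]
opening: 0.0114
gripper_force: 40.0
```

```bash
python3 - <<'E'
from h import *
st()
E
```

```text
t 8.875 pos [0.5071 0.0256 0.0808] yawy 101.7 z [ 0. -0. -1.] F [-0.07  0.99 -2.84] op 0.011420685710905744 39.998186230659485 q [-0.05  0.01  1.9  -0.    1.24 -1.83]
```

Call:
move_arm:
  deltas: [0,0,0.001,0,0,0,0,0,0,0.002,0,0,0,0,0,0,0.003,0,0,0,0,0,0,0.004,0,0,0,0,0,0,0.005,0,0,0,0,0,0,0.005,0,0,0,0]

```text
t: 9.62
tool_pos: [0.507, 0.0256, 0.0756]
orientation: [0.32, -3.125, -0.0]
force: [-0.0, 1.2, -3.0]
opening: 0.0115
gripper_force: 40.0
```

```bash
python3 - <<'E'
from h import *
st()
E
```

```text
t 9.625 pos [0.507  0.0256 0.0756] yawy 101.7 z [-0.  0. -1.] F [-0.03  1.18 -3.01] op 0.011462527702625883 39.99805569648743 q [-0.05  0.01  1.9   0.    1.23 -1.83]
```

Call:
move_arm:
  deltas: [0,0,0.0005,0,0,0,0,0,0,0.001,0,0,0,0,0,0,0.0015,0,0,0,0,0,0,0.0015,0,0,0,0]

```text
t: 10.12
tool_pos: [0.5071, 0.0256, 0.0755]
orientation: [0.32, -3.125, 0.0]
force: [-7.3, -0.3, 12.4]
opening: 0.0117
gripper_force: 40.0
```

```bash
python3 - <<'E'
from h import *
s=st(); h=s['tool_pos'][2]
im,d,K,T=cam('wrist');P=pts(d,K,T)
m=np.zeros(d.shape,bool);m[145:195,230:300]=1;print('flange z',np.median(P[m][:,2]))
E
```

```text
t 10.125 pos [0.5071 0.0256 0.0755] yawy 101.7 z [-0. -0. -1.] F [-7.34 -0.34 12.35] op 0.011700166693766924 40.00164091587067 q [-0.05  0.01  1.9  -0.    1.23 -1.83]
flange z nan
```

Call:
move_arm:
  deltas: [0,0,-0.001,0,0,0,0,0,0,-0.001,0,0,0,0.4,0,0,-0.001,0,0,0,0.4,0,0,-0.001,0,0,0,0.4,0,0,-0.001,0,0,0,0.4,0,0,-0.02,0,0,0,0.4,0,0,-0.06,0,0,0,0.5,0,0,-0.11,0,0,0,0.7,0,0,-0.16,0,0,0,0.7,0,0,-0.16,0,0,0,0.7]

```text
t: 11.42
tool_pos: [0.5098, 0.0254, 0.2396]
orientation: [-0.319, 3.116, -0.002]
force: [-0.5, 0.7, 0.2]
opening: 0.0643
gripper_force: 0.0
```

```bash
python3 - <<'E'
from h import *
s=st()
im,d,K,T=cam('wrist');save('w5.png',im);P=pts(d,K,T);np.savez('w5.npz',im=im,d=d,K=K,T=T)
m,r,p=handle(im,d,K,T,.09);print(r,p,m.sum())
f=abs(P[...,2]-.051)<.008
n,l,stt,_=cv2.connectedComponentsWithStats(f.astype(np.uint8));F=l==1+stt[1:,4].argmax();X=P[F]
print('flange',cv2.minAreaRect(X[:,:2].astype(np.float32)),np.median(X[:,2]))
A=np.c_[X[:,:2]-X[:,:2].mean(0),np.ones(len(X))];print('tilt',np.linalg.lstsq(A,X[:,2],rcond=None)[0])
E
```

```text
t 11.425 pos [0.5098 0.0254 0.2396] yawy 101.7 z [ 0.009 -0.    -1.   ] F [-0.46  0.71  0.2 ] op 0.06429634815059787 0.0 q [-0.05 -0.13  1.73 -0.    1.53 -1.83]
((0.5071420669555664, 0.026355335488915443), (0.08962658792734146, 0.009085734374821186), 11.570170402526855) [0.51190634 0.02707947 0.08941599] 996
flange ((0.5087478756904602, 0.025852352380752563), (0.14972463250160217, 0.10838630795478821), 11.547364234924316) 0.05044173456293877
tilt [0.0001432  0.00029799 0.05044341]
```

View pics/w5.png

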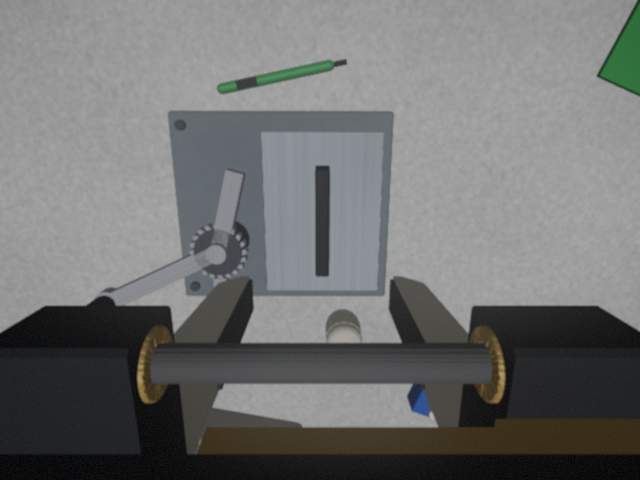

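The lid is home: its flange is level at z 0.0504 (0.051 expected), centred within 2 mm and square. Its bar shows at (322,220). Next is the lever grip, hidden behind the left finger near (105,298).

Call:
move_arm:
  deltas: [-0.01,-0.02,0,0,0,0.14,0.7,-0.02,-0.05,0,0,0,0.28,0.7,-0.03,-0.08,0,0,0,0.42,0.7,-0.04,-0.11,0,0,0,0.56,0.7,-0.05,-0.14,0,0,0,0.7,0.7,-0.06,-0.17,0,0,0,0.84,0.7,-0.07,-0.19,0,0,0,0.98,0.7,-0.081,-0.203,0,0,0,1.08,0.7,-0.081,-0.203,0,0,0,1.133,0.7,-0.081,-0.203,0,0,0,1.133,0.7,-0.081,-0.203,0,0,0,1.133,0.7]

```text
t: 12.85
tool_pos: [0.627, -0.1565, 0.2329]
orientation: [-1.404, -2.808, 0.0]
force: [-0.3, -0.2, -0.1]
opening: 0.0652
gripper_force: 0.0
```

```bash
python3 - <<'E'
from h import *
s=st()
im,d,K,T=cam('wrist');save('w6.png',im);P=pts(d,K,T)
f=(abs(P[...,2]-.122)<.006)
n,l,stt,ce=cv2.connectedComponentsWithStats(f.astype(np.uint8))
for k in range(1,n):
    if stt[k,4]>30:
        v,u=np.nonzero(l==k);r=np.stack([(u-K[0,2])/K[0,0],(v-K[1,2])/K[1,1],np.ones(len(u))],-1)@T[:3,:3].T
        X=T[:3,3]+r*((.123-T[2,3])/r[:,2])[:,None];print(ce[k].round(),stt[k,4],cv2.minEnclosingCircle(X[:,:2].astype(np.float32)))
E
```

```text
t 12.85 pos [ 0.627  -0.1565  0.2329] yawy 36.86 z [-0.002  0.001 -1.   ] F [-0.28 -0.24 -0.13] op 0.06522198643377884 0.0 q [-0.32  0.26  1.34  0.    1.55 -0.97]
[324. 241.] 558 ((0.628896176815033, -0.1554165631532669), 0.010199119336903095)
```

View pics/w6.png

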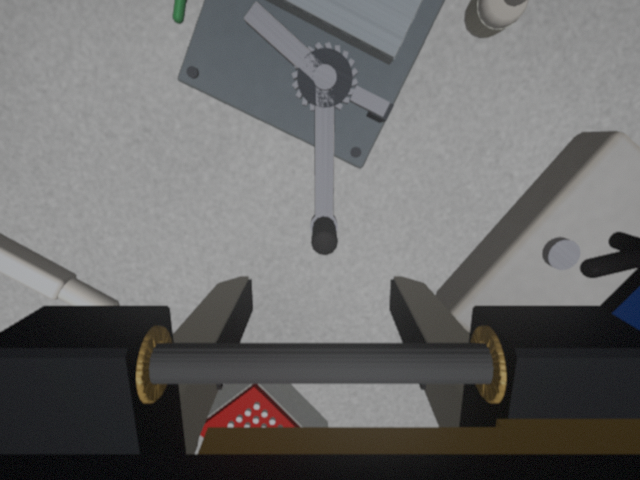

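The grip post shows at (324,241), midway between the fingers; its top measures at (0.629, -0.155). Now lowering and closing on it.

Call:
move_arm:
  deltas: [0,0.002,0.03,0,0,0,0.7,0,0.002,0.07,0,0,0,0.7,0,0.002,0.11,0,0,0,0.7,0,0.002,0.135,0,0,0,0.7,0,0.002,0.138,0,0,0,0.7,0,0.002,0.138,0,0,0,0.2,0,0.002,0.138,0,0,0,0,0,0.002,0.138,0,0,0,0,0,0.002,0.138,0,0,0,0,0,0.002,0.138,0,0,0,0,0,0.002,0.138,0,0,0,0,0,0.002,0.138,0,0,0,0]
  squeeze: 40

```text
t: 14.4
tool_pos: [0.6292, -0.1556, 0.0964]
orientation: [1.407, 2.809, 0.0]
force: [0.7, -0.2, 2.3]
opening: 0.0191
gripper_force: 40.0
```

```bash
python3 - <<'E'
from h import *
s=st()
E
```

```text
t 14.4 pos [ 0.6292 -0.1556  0.0964] yawy 36.78 z [ 0. -0. -1.] F [ 0.69 -0.15  2.34] op 0.01907254539505896 40.000510811805725 q [-0.32  0.35  1.48  0.    1.31 -0.96]
```

Call:
move_arm:
  deltas: [0.0001,-0.006,0,0,0,0.05,0,0.0006,-0.012,0,0,0,0.1,0,0.0013,-0.0179,0,0,0,0.15,0,0.0024,-0.0238,0,0,0,0.2,0,0.0037,-0.0297,0,0,0,0.25,0,0.0054,-0.0355,0,0,0,0.3,0,0.0073,-0.0411,0,0,0,0.35,0,0.0095,-0.0467,0,0,0,0.4,0,0.0095,-0.0467,0,0,0,0.4,0,0.0095,-0.0467,0,0,0,0.4,0]

```text
t: 15.65
tool_pos: [0.5867, -0.1757, 0.0964]
orientation: [1.935, 2.474, 0.001]
force: [4.0, 3.2, 0.0]
opening: 0.0193
gripper_force: 40.0
```

```bash
cat >> h.py <<'E'
def lev():
    s=st(); p=s['tool_pos'][:2]-np.array([.557,-.0593]); print('lever',np.radians(-53.2)-np.arctan2(p[1],p[0]),'r',np.hypot(*p), 'turn',np.radians(36.78)-np.arctan2(*R.from_rotvec(s['orientation']).as_matrix()[[1,0],1]))
E
python3 - <<'E'
from h import *
lev(); im,d,K,T=cam('wrist');save('w7.png',im);np.savez('w7.npz',im=im,d=d,K=K,T=T)
E
```

```text
t 15.65 pos [ 0.5867 -0.1757  0.0964] yawy 13.94 z [ 0.001  0.    -1.   ] F [3.98 3.16 0.04] op 0.01934952477465651 40.000478625297546 q [-0.37  0.26  1.59  0.    1.29 -0.62]
lever 0.3927997804091624 r 0.12009302628668883 turn 0.39865048652955576
```

Call:
move_arm:
  deltas: [0.0001,-0.006,0,0,0,0.05,0,0.0006,-0.012,0,0,0,0.1,0,0.0013,-0.0179,0,0,0,0.15,0,0.0024,-0.0238,0,0,0,0.2,0,0.0037,-0.0297,0,0,0,0.25,0,0.0054,-0.0355,0,0,0,0.3,0,0.0073,-0.0411,0,0,0,0.35,0,0.0095,-0.0467,0,0,0,0.4,0,0.0095,-0.0467,0,0,0,0.4,0,0.0095,-0.0467,0,0,0,0.4,0]

```text
t: 16.95
tool_pos: [0.5392, -0.1775, 0.0964]
orientation: [2.388, 2.04, 0.002]
force: [5.2, 3.8, -0.6]
opening: 0.0194
gripper_force: 40.0
```

```bash
python3 - <<'E'
from h import *
lev(); im,d,K,T=cam('wrist');save('w8.png',im)
im,d,K,T=cam('top');save('top2.png',cv2.resize(im[150:300,280:500],None,fx=3.4,fy=3.4,interpolation=cv2.INTER_CUBIC))
E
```

```text
t 16.95 pos [ 0.5392 -0.1775  0.0964] yawy -9.0 z [ 0.001  0.    -1.   ] F [ 5.22  3.76 -0.6 ] op 0.019425617087173615 40.000346302986145 q [-0.41  0.15  1.72  0.    1.27 -0.25]
lever 0.7918069832011719 r 0.11955446849674257 turn 0.7990449685034655
```

View pics/w8.png

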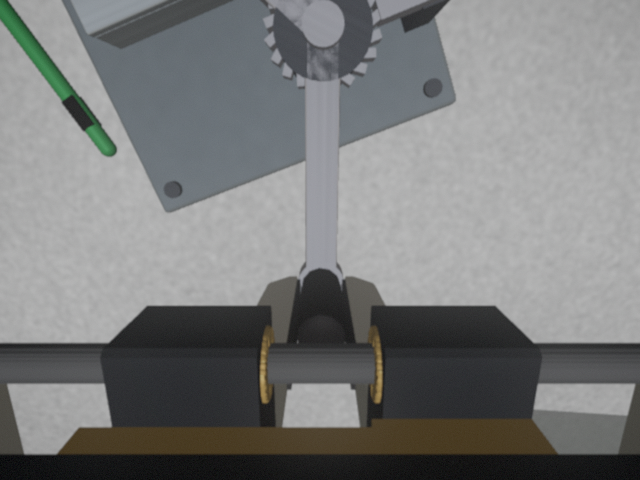

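The post is held between the fingers at about (320,310), and the bar points straight at the hub at (322,25). The lever is at about 0.79 rad and steady, so I'm handing in.

```bash
python3 -c "
from plant import robot
print(robot.close_job())"
```

```text
the job is handed in; nothing more can be done
None
```

I handed the job in with the lid home and released in the fixture and the lever held at the fourth click, about 0.79 rad by the measured tool pose; the hand-in returned no verdict.

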